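Unclamp the tube block and set it on the cooling stand

TASK

Swing the shaker clamp's hold-down bar up and over past upright so that it stays open on its own, draw the aluminium tube block straight out of the clamp by its wire pull handle, and let go of it once it lies flat on the bench clear of the clamp. Then take the block across its sides and set it down on the finned cooling stand, not dropped, centred and lying lengthwise along it (either end first), and let go. Keep the block level the whole time, leave the bar open, and leave the timer, the beaker and the vial where they are.

Things in the scene. Friction and masses are not known exactly. Their poses are not given: they have to be found in the camera images.
- clamp: shaker clamp, fixed: 4 mm base plate (y -58 to +48 mm) with a straight channel along its x between grey walls 37 mm high (outer faces y +-35.5). Origin on the bench under the middle of the clamped block; z up. Base and walls run x -62 to +72 mm. The 55 mm wide channel is open only at -x; lips over the block's long edges stop it being lifted, so it slides out towards -x only.
- bar_hinge (a point): the hinge axis of the hold-down bar, in the clamp frame at x 0, y -42, z 42 mm; the axis is parallel to the clamp's x. Same axes as the clamp.
- bar (a joint): hold-down bar angle (rad): 0 shut, level across the block; grows as it rises, upright at 1.57, rests on its stop leaning back at 2.0. Nearly free hinge: below about 1.57 it falls shut, beyond it falls open. Steel, 16 mm wide, 8 mm thick, 0.12 kg. Shut, a foot under it stands before a cross rib on the block, so the block cannot slide out.
- bar_handle (a point): grip point on the bar's handle, a round rod 10 mm thick at the bar's free end, 137 mm from the hinge axis and parallel to it, sticking out 60 mm from the bar's centre line towards clamp +x. The point is on the rod's axis, 36 mm out; shut, at clamp x 36, y 95, z 42 mm with free room below. The rod can turn between the fingers as the bar swings. Its x is along the rod.
- block_center (a point): centre (13 mm above underside) of the loose aluminium tube block, about 0.75 kg: 120 mm long (x), 50 wide (y), 26 high, eight wells in the top, and on the top a cross rib 8 mm high, 36 wide, 14 mm from the middle towards +x. Clamped, its axes match the clamp's and its underside is 4 mm above the bench. Its sides can be grasped only when it is out of the clamp.
- block_pull (a point): middle of the cross bar of the block's wire pull handle: round rod 8 mm thick along the block's y, straight for 32 mm, 94 mm from the block's middle towards -x (30 mm free room between rod and block), 22 mm above the underside. The rod turns between fingers, so the block would hang down if lifted by it. Axes as the block.
- stand_top (a point): middle of the top face of the finned dark-grey metal cooling stand, fixed: top 160 mm (its x) by 70 mm (its y), 30 mm above the bench. z up.
- timer: small white timer standing on the bench, 24 x 64 x 52 mm, loose bystander. Origin: centre of its underside.
- beaker: small glass beaker, 61 mm across, 70 mm high, loose bystander. Origin: centre of its underside.
- vial: screw-cap vial, 27 mm across, 60 mm high, loose bystander. Origin: centre of its underside.
Things that resemble listed ones, but are neither listed nor needed, are in the scene too. Of the things that look like the clamp, the larger one is meant.

How it is judged:
By the outcome, as a careful person would: the job done as asked, in the order asked, and still so for the second after the job is handed in, with the robot touching nothing.
It also fails if it takes over 72 s, if anything falls off the work surface, if the arm or the gripper's body presses on something with over 40 N, if the wrist force passes 120 N, or if a joint passes its speed limit or range.

ROBOT

A 7-joint arm with a two-finger parallel gripper is mounted at the origin on a cart in front of the work surface, level with it; the furniture and walls round the work are solid. World frame = base frame: x ahead of the robot, y to its left, z up, the work surface at z = 0. Lengths are in m, angles in rad, forces in N, time in s.
With the tool pointing down it reaches from about 0.4 to 0.85 m from the base axis. Payload 10.4 kg.
Tool frame: the origin (TCP) lies midway between the tips of the shut fingers; the grasp point (between the pads) lies 19 mm behind it (manip.hold_point_z is the distance from the TCP to the grasp point, in m); z points along the fingers, y is the line along which they close (so a half turn about z gives the same grasp; the last joint's range is limited). The gripper opens to 85 mm and grips with 20 to 120 N. Pads are 22 mm wide; open, the fingers measure 114 mm over their backs; the gripper's body (76 mm by 85 mm) begins 54 mm behind the grasp point. The pads swing forward as they close: fully open they stand 13 mm farther back than shut.
Start: joints at [1.235, 0.332, -0.065, 1.46, 0.022, 1.35, -0.088], TCP at [0.192, -0.595, 0.231] pointing down, gripper open.
Joint ranges: [-2.6, 2.6], [-0.5, 2.12], [-1.47, 1.34], [0.16, 2.42], [-1.27, 4.41], [0.06, 2.06], [-2.6, 2.6]. Speed limits (rad/s): [2.22, 2.22, 2.79, 2.79, 3.14, 3.14, 3.14].

INTERFACE

Orientations are given as a unit quaternion [x, y, z, w].
In Python, from workcell import manip, eyes, job gives the robot as it stands.
- The arm moves only by the shell command python3 -m crank 'ROWS' [FORCE]. ROWS is JSON, a list that holds one entry, the list of rows, each a list of 7 numbers: the finger opening in cm, from 0 to 8.54, then the shift along the world's x, y, z in cm, then the turn, a rotation vector about the world's x, y, z in degrees. In form: [[[hand, x, y, z, ax, ay, az], ...]]. A call has 1 to 20 rows; each row shifts and turns the commanded pose from where the row before left it; what a row does not reach is not made up. A row lasts 1/8 s, in which the tool goes at most 62.5 mm and 10.7 degrees, less where a joint would pass 70% of its speed; a pose out of reach is approached as far as the arm can. A call with a gripper value outside its range is refused whole. The fingers move at their own pace and stop on an object; FORCE is the grip in N (left out, the last holds). Time passes only in rows, so rows that do not move let the fingers close. It gives the time, the measured TCP pose, the force, the opening and the grip force at its end, in the units of the state.
- manip.get_obs(): the state, without advancing time (a new reading comes with each control period).
- eyes.camera(name): name is "side" or "top" or "wrist"; returns (picture, depth): 420x560x3 uint8, red, green, blue; 420x560 float32, m along the optical axis (not along the pixel's ray), 0 where there is no reading.
- eyes.camera_params(name): a dict with "fx", "fy", "cx", "cy" (pixels), "dist" ([k1, k2, p1, p2, k3] as OpenCV has them; the pictures are not rectified), "world_from_camera" (4x4, takes a point from camera to world coordinates); the wrist camera has in their place "hand_eye" (4x4, takes a point from camera to tool coordinates, whose origin is the TCP and whose axes are the flange's). Camera axes: x right, y down, z forward; pixel columns grow to the right and rows downward; lengths in m; the calibration is good to about 2 mm. A picture is of the moment at which its call begins: read the wrist's pose just before it. camera_params takes no time and is no camera call.
- job.hand_in(): hands the job in; it is judged then, once.
The state is a dict: "clock": time; "joint_pos": joint angles; "joint_velocities": joint speeds; "tau": joint torques, N m; "position": TCP position; "ee_rot": TCP orientation; "ft_force": force on the tool from outside, world axes, zero at the start; "torque": the same for the moment, N m; "grip_width": opening from 0.0 (shut) to 1.0 (fully open); "grasp_force": force on a finger pad.
Only numpy, scipy, OpenCV 4.12 (cv2) and the standard library are available. Lean on these libraries where they do the work, as an engineer would, in place of code of your own. Each camera call takes 0.05 s, during which the arm holds its last target. There are 200 camera calls.

## Working session

There is one attempt and no reset: what is moved stays moved. The work goes in short steps, Python scripts to look and compute and a shell command to move; the robot and the scene stay as the last step left them, time stands still between calls to the robot, and variables do not carry over. Pictures are saved under pics/ and viewed, at most 10 in all, crops included, and the job is handed in when it is done.

```bash
mkdir -p pics; cat > h.py <<'E'
import numpy as np, cv2
from workcell import manip, eyes, job
from scipy.spatial.transform import Rotation as R
def shot(n):
    o=manip.get_obs(); p=eyes.camera_params(n); im,d=eyes.camera(n)
    if n=="wrist":
        T=np.eye(4); T[:3,:3]=R.from_quat(o["ee_rot"]).as_matrix(); T[:3,3]=o["position"]; T=T@np.array(p["hand_eye"])
    else: T=np.array(p["world_from_camera"])
    return dict(im=im,d=d,p=p,T=T)
def rays(s,uv):
    p=s["p"];K=np.array([[p["fx"],0,p["cx"]],[0,p["fy"],p["cy"]],[0,0,1]])
    q=cv2.undistortPoints(np.array(uv,float).reshape(-1,1,2),K,np.array(p["dist"])).reshape(-1,2)
    return np.c_[q,np.ones(len(q))]
def plane(s,uv,z):
    r=rays(s,uv)@s["T"][:3,:3].T; o=s["T"][:3,3]
    return o+r*((z-o[2])/r[:,2])[:,None]
def cloud(s):
    h,w=s["d"].shape; v,u=np.mgrid[:h,:w]
    r=rays(s,np.c_[u.ravel(),v.ravel()])*s["d"].reshape(-1,1)
    P=r@s["T"][:3,:3].T+s["T"][:3,3]; P[s["d"].ravel()==0]=np.nan
    return P.reshape(h,w,3)
def save(s,n): cv2.imwrite("pics/"+n,cv2.cvtColor(s["im"],cv2.COLOR_RGB2BGR))
E
python3 - <<'E'
from h import *
import pickle
for n in("top","side"):
    s=shot(n); save(s,n+"0.png"); pickle.dump(s,open(n+"0.pkl","wb"))
    print(n,s["T"].round(3).tolist())
print(manip.get_obs(),manip.hold_point_z)
print(eyes.camera_params("wrist"))
E
```

```text
top [[-0.023, -0.975, 0.222, 0.327], [-1.0, 0.023, -0.006, -0.004], [0.001, -0.222, -0.975, 1.094], [0.0, 0.0, 0.0, 1.0]]
side [[-1.0, -0.004, -0.03, 0.608], [0.022, 0.58, -0.814, 0.816], [0.02, -0.815, -0.58, 0.65], [0.0, 0.0, 0.0, 1.0]]
{'clock': 0.1, 'joint_pos': array([ 1.23540092,  0.33280721, -0.06469458,  1.46080478,  0.02159064,
        1.34986424, -0.08850873]), 'joint_velocities': array([ 0.00023037, -0.00199935, -0.00072513, -0.00025584, -0.00049874,
        0.00115729,  0.00051942]), 'tau': array([ 2.70166944e-03, -6.26743627e+01,  5.05028700e-02, -3.92430639e+01,
        1.66093628e-02,  6.96124174e-03,  3.89290119e-05]), 'position': array([ 0.19223155, -0.59438733,  0.23062146]), 'ee_rot': array([ 9.87794442e-01,  1.55761955e-01, -1.13723316e-04, -5.83388951e-04]), 'ft_force': array([-0.4482783 , -0.1079663 , -0.40318221]), 'torque': array([-0.00560525,  0.05427196,  0.00363693]), 'grasp_force': 0.0, 'grip_width': 1.0021943655849546} 0.0187
{'fx': 319.88762579428413, 'fy': 319.88762579428413, 'cx': 281.7006516386742, 'cy': 213.10005332102693, 'dist': array([-0.01688574,  0.        ,  0.        ,  0.        ,  0.        ]), 'hand_eye': array([[-5.94533183e-04, -9.55301006e-01, -2.95634291e-01,
         7.75396230e-02],
       [ 9.99999789e-01, -6.45627067e-04,  7.52116017e-05,
        -3.43293051e-04],
       [-2.62719219e-04, -2.95634184e-01,  9.55301188e-01,
        -1.42499991e-01],
       [ 0.00000000e+00,  0.00000000e+00,  0.00000000e+00,
         1.00000000e+00]])}
```

View pics/top0.png

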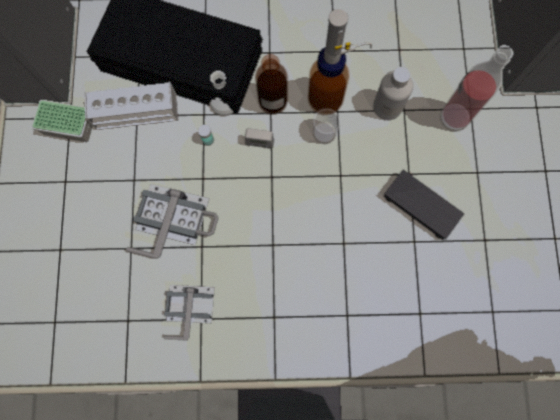

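View pics/side0.png

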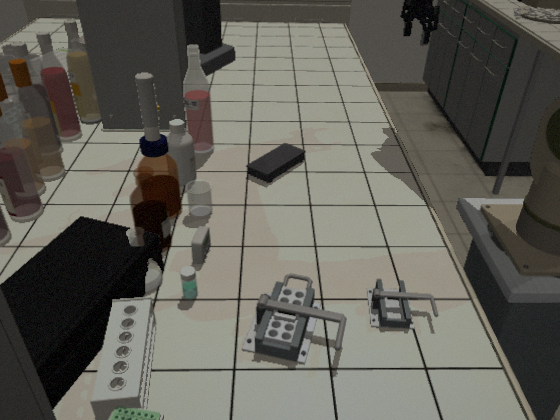

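The top view shows the large clamp at about (172,215), with its pull handle at (210,222), which is world -y. The bar handle is at (133–155,250) and the hinge at (176,193). The dark stand is at (424,205), the timer at (259,137), the vial at (206,135) and the beaker at (325,128). The small clamp at (190,305) is the decoy. The side view agrees.

```bash
python3 - <<'E'
from h import *
import pickle
s=pickle.load(open("top0.pkl","rb")); C=cloud(s); g=cv2.cvtColor(s["im"],cv2.COLOR_RGB2GRAY)
def rect(m,z,name):
    cs,_=cv2.findContours(m.astype(np.uint8),cv2.RETR_EXTERNAL,cv2.CHAIN_APPROX_NONE)
    c=max(cs,key=cv2.contourArea); P=plane(s,c[:,0,:],z)
    (cx,cy),(w,h),a=cv2.minAreaRect((P[:,:2]*1000).astype(np.float32)); print(name,round(cx),round(cy),round(w),round(h),round(a,1)); return c
def box(m,u0,u1,v0,v1):
    r=np.zeros_like(m); r[v0:v1,u0:u1]=m[v0:v1,u0:u1]; return r
h=C[...,2]
rect(box((h>.022)&(h<.05),370,480,160,245),.03,"stand depth")
rect(box(g<75,370,480,160,245),.03,"stand dark")
m=box((h>.012)&(h<.07),110,225,180,262); c=rect(m,.03,"clamp all")
m2=box((h>.033)&(h<.07),110,225,180,262)
for u,v in[(176,193),(165,228),(155,252),(135,250),(210,222),(259,130),(206,130),(325,118),(424,205)]:
    q=C[v-2:v+3,u-2:u+3].reshape(-1,3); i=np.nanargmax(q[:,2]); print((u,v),q[i].round(3),np.nanmedian(q,0).round(3))
vis=cv2.resize(s["im"][170:270,110:230],None,fx=5,fy=5,interpolation=cv2.INTER_CUBIC)
cv2.imwrite("pics/crop.png",cv2.cvtColor(vis,cv2.COLOR_RGB2BGR))
E
```

```text
stand depth 584 -299 160 71 50.7
stand dark 583 -290 167 82 48.9
clamp all 549 229 172 152 74.8
(176, 193) [0.613 0.219 0.052] [0.613 0.222 0.048]
(165, 228) [0.542 0.243 0.047] [0.541 0.244 0.044]
(155, 252) [0.488 0.262 0.047] [0.491 0.263 0.044]
(135, 250) [0.491 0.3   0.049] [0.496 0.305 0.045]
(210, 222) [0.56  0.155 0.001] [ 0.561  0.158 -0.002]
(259, 130) [0.743 0.047 0.053] [0.749 0.048 0.049]
(206, 130) [0.746 0.161 0.063] [0.747 0.159 0.059]
(325, 118) [ 0.783 -0.099  0.039] [ 0.783 -0.098  0.027]
(424, 205) [ 0.577 -0.298  0.033] [ 0.581 -0.299  0.029]
```

View pics/crop.png

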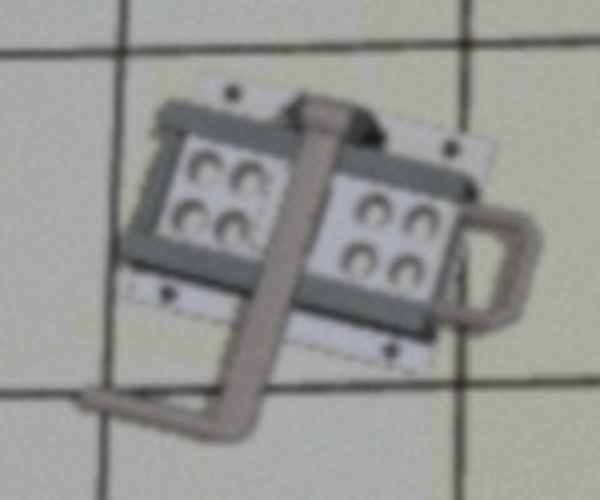

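The crop shows the wall-top corners at about (143,190), (205,207), (196,237) and (135,222) in full-image pixels. The bar runs from (175,192) to (157,254), the rod tip is at (127,250), and the pull rod middle is near (213.5,224).

```bash
python3 - <<'E'
from h import *
import pickle
s=pickle.load(open("top0.pkl","rb"))
w=plane(s,[(143,190.4),(205,207),(196.4,237),(135,221.6)],.037); print((w*1000).round()); c=w.mean(0)
e=[np.linalg.norm(w[i]-w[(i+1)%4]) for i in range(4)];print(np.round(e,3))
x=(w[0]+w[3]-w[1]-w[2]); yaw=np.arctan2(x[1],x[0]); print("yaw",np.degrees(yaw))
b=plane(s,[(175,192.4),(157,254.5),(127,249.6)],.044); print((b*1000).round()); d=b[1]-b[0]; print("bar y dir->x yaw",np.degrees(np.arctan2(d[1],d[0]))-90, np.linalg.norm(d))
r=b[2]-b[1]; print("rod yaw",np.degrees(np.arctan2(r[1],r[0])))
p=plane(s,[(213.5,224)],.028); print("pull",(p*1000).round())
X=np.array([np.cos(yaw),np.sin(yaw)]);Y=np.array([-X[1],X[0]])
o=c[:2]-.005*X; print("origin",o,"handle",o+.036*X+.095*Y,"pull",o-.094*X,"hinge",o-.042*Y)
E
```

```text
[[624. 294.  37.]
 [585. 163.  37.]
 [521. 180.  37.]
 [557. 308.  37.]]
[0.137 0.066 0.133 0.068]
yaw 73.97066266492511
[[616. 225.  44.]
 [486. 259.  44.]
 [497. 320.  44.]]
bar y dir->x yaw 75.60772503899244 0.1346227125330804
rod yaw 79.43215978470862
pull [[550. 146.  28.]]
origin [0.5704251  0.23155024] handle [0.48905932 0.29238288] pull [0.54446892 0.14120492] hinge [0.61079216 0.2199528 ]
```

```bash
python3 -m crank '[[[8.54,3.9,4.3,0,0,0,3.2],[8.54,3.9,4.3,0,0,0,3.2],[8.54,3.9,4.3,0,0,0,3.2],[8.54,3.9,4.3,0,0,0,3.2],[8.54,3.9,4.3,0,0,0,3.2],[8.54,3.9,4.3,0,0,0,3.2],[8.54,3.9,4.3,0,0,0,3.2],[8.54,3.9,4.3,0,0,0,3.2],[8.54,0.2,5.1,0,0,0,3.2],[8.54,0.2,5.1,0,0,0,3.2],[8.54,0.2,5.1,0,0,0,3.2],[8.54,0.2,5.1,0,0,0,3.2],[8.54,0.2,5.1,0,0,0,3.2],[8.54,0.2,5.1,0,0,0,3.2],[8.54,0.2,5.1,0,0,0,3.2],[8.54,0.2,5.1,0,0,0,3.2],[8.54,0.2,5.1,0,0,0,3.2],[8.54,0.2,5.1,0,0,0,3.2],[4,0,0,0,0,0,0],[4,0,0,0,0,0,0]]]' 20; python3 - <<'E'
from h import *
import pickle
s=shot("wrist"); save(s,"w1.png"); pickle.dump(s,open("w1.pkl","wb"))
o=manip.get_obs(); print(o["joint_pos"].round(2), R.from_quat(o["ee_rot"]).as_matrix().round(3)[:2].tolist())
E
```

```text
clock: 2.6
position: [0.5244, 0.2587, 0.2308]
ee_rot: [0.791, 0.612, -0.0, 0.0]
ft_force: [0.7, -0.0, -0.3]
grip_width: 0.605
grasp_force: 0.0
[ 0.11  0.34 -0.8   1.54  0.25  1.36 -0.97] [[0.252, 0.968, -0.0], [0.968, -0.252, -0.001]]
```

View pics/w1.png

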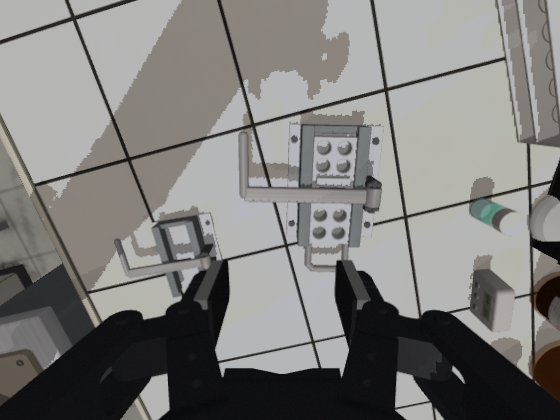

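The wrist view shows the clamp aligned with the image. Its wall corners are near (303,125), (370,126), (360,247) and (298,246). The rod runs (243,133)–(245,190), the bar lies along v≈194, and the pull rod middle is near (328,268).

```bash
python3 - <<'E'
from h import *
import pickle
s=pickle.load(open("w1.pkl","rb")); C=cloud(s)
w=plane(s,[(303,125),(370,126),(360,247),(298,246)],.037); print((w*1000).round().tolist())
print([round(np.linalg.norm(w[i]-w[(i+1)%4]),3) for i in range(4)])
x=w[0]+w[1]-w[2]-w[3]; y=w[0]+w[3]-w[1]-w[2]; print("yaw",np.degrees(np.arctan2(x[1],x[0])),np.degrees(np.arctan2(y[1],y[0]))-90)
# rod points from depth: height band, image window left of the walls
for nm,(u0,u1,v0,v1),lo,hi in[("rod",(230,256,132,184),.035,.056),("bar",(256,290,180,205),.035,.056),("pull",(314,340,258,278),.018,.04)]:
    q=C[v0:v1,u0:u1].reshape(-1,3); q=q[(q[:,2]>lo)&(q[:,2]<hi)]
    m=np.median(q,0); d=np.linalg.svd(q[:,:2]-q[:,:2].mean(0))[2][0] if len(q)<6000 else None
    print(nm,len(q),m.round(4),"dir",np.degrees(np.arctan2(d[1],d[0])),q[:,2].max())
yaw=np.radians(75); X=np.array([np.cos(yaw),np.sin(yaw)]);Y=np.array([-X[1],X[0]])
o=w.mean(0)[:2]-.005*X; print("o",o,"handle",o+.036*X+.095*Y,"pull",o-.094*X,"hinge",o-.042*Y)
E
```

```text
[[563.0, 317.0, 37.0], [629.0, 299.0, 37.0], [595.0, 170.0, 37.0], [527.0, 189.0, 37.0]]
[np.float64(0.068), np.float64(0.133), np.float64(0.071), np.float64(0.133)]
yaw 74.67021935759068 74.57722418458553
rod 494 [0.4961 0.3015 0.0461] dir -105.09393389850943 0.04877032396128006
bar 532 [0.5157 0.2569 0.0459] dir -16.105230864662595 0.04852848940691212
pull 138 [0.5493 0.1501 0.0293] dir -15.224345469429753 0.03163647211508325
o [0.57735752 0.23901431] handle [0.49491206 0.29837545] pull [0.55302853 0.14821728] hinge [0.61792641 0.22814391]
```

```bash
python3 -m crank '[[[4,-1.45,2,-2,0,0,0],[4,-1.4,2,-3,0,0,0],[4,0,0,-4,0,0,0],[4,0,0,-4,0,0,0],[4,0,0,-4,0,0,0],[4,0,0,-2.5,0,0,0],[4,0,0,-1.3,0,0,0],[4,0,0,0,0,0,0],[0.5,0,0,0,0,0,0],[0.5,0,0,0,0,0,0],[0.5,0,0,0,0,0,0],[0.5,0,0,0,0,0,0],[0.5,0,0,0,0,0,0]]]' 20
```

```text
clock: 4.28
position: [0.4943, 0.3003, 0.0244]
ee_rot: [0.79, 0.613, -0.001, -0.001]
ft_force: [-9.9, -1.2, 7.9]
grip_width: 0.108
grasp_force: 21.0
```

```bash
python3 -m crank '[[[0.5,0.15,-0.04,2.05,0,0,0],[0.5,0.44,-0.12,2.0,0,0,0],[0.5,0.73,-0.19,1.9,0,0,0],[0.5,0.99,-0.27,1.78,0,0,0],[0.5,1.24,-0.33,1.6,0,0,0],[0.5,0,0,0,0,0,0]]]' 20
```

```text
clock: 5.03
position: [0.5287, 0.291, 0.1193]
ee_rot: [0.79, 0.613, -0.002, -0.001]
ft_force: [-20.6, -2.3, 16.3]
grip_width: 0.107
grasp_force: 21.3
```

```bash
python3 -m crank '[[[0.5,-0.15,0.04,0.15,0,0,0],[0.5,1.46,-0.39,1.39,0,0,0],[0.5,1.64,-0.44,1.15,0,0,0],[0.5,1.79,-0.48,0.88,0,0,0],[0.5,1.9,-0.51,0.6,0,0,0],[0.5,0,0,0,0,0,0]]]' 20
```

```text
clock: 5.78
position: [0.5994, 0.2716, 0.1604]
ee_rot: [0.791, 0.612, 0.001, 0.0]
ft_force: [-3.4, -3.4, 10.0]
grip_width: 0.104
grasp_force: 20.8
```

```bash
python3 -m crank '[[[0.5,1.96,-0.5,0.35,0,0,0],[0.5,1.98,-0.5,0.02,0,0,0],[0.5,1.96,-0.53,-0.28,0,0,0],[0.5,1.89,-0.51,-0.6,0,0,0],[0.5,0,0,0,0,0,0]]]' 20
```

```text
clock: 6.4
position: [0.6769, 0.2503, 0.1533]
ee_rot: [0.791, 0.611, 0.0, 0.001]
ft_force: [-0.0, -4.5, 2.9]
grip_width: 0.106
grasp_force: 20.1
```

```bash
python3 -m crank '[[[3,0,0,0,0,0,0],[3,0,0,0,0,0,0],[3,0,0,1,0,0,0],[3,0,0,4,0,0,0],[3,0,0,4,0,0,0],[3,0,0,2,0,0,0]]]' 20; python3 - <<'E'
from h import *
o=manip.get_obs(); print(o["joint_pos"].round(2))
s=shot("wrist"); save(s,"w2.png"); s=shot("top"); C=cloud(s); h=C[...,2]
m=(h>.08)&(h<.2)&(C[...,0]>.55)&(C[...,0]<.72)&(C[...,1]>.12)&(C[...,1]<.36)
print(m.sum())
E
```

```text
clock: 7.15
position: [0.6759, 0.2523, 0.2665]
ee_rot: [0.79, 0.612, 0.002, 0.0]
ft_force: [-0.6, -0.3, 0.3]
grip_width: 0.351
grasp_force: 0.0
[-0.02  0.63 -0.7   1.07  0.39  1.56 -0.88]
0
```

View pics/w2.png

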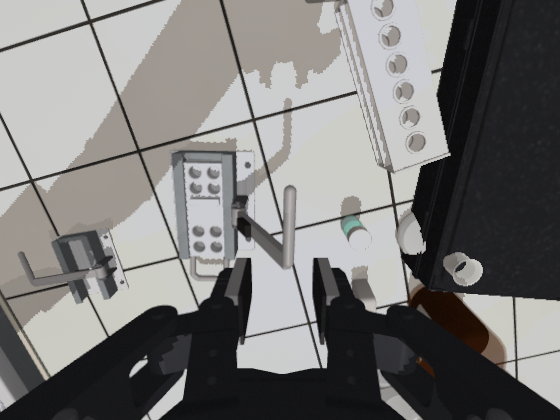

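The bar stays open and leans back; its rod is at (290,190–260). The pull handle is at (210,270). I'll move above the pull, turning by -90°.

```bash
python3 -m crank '[[[3,-1.2,-1.0,0,0,0,-9],[3,-1.2,-1.0,0,0,0,-9],[3,-1.3,-1.0,0,0,0,-9],[3,-1.3,-1.0,0,0,0,-9],[3,-1.2,-1.0,0,0,0,-9],[3,-1.2,-1.0,0,0,0,-9],[3,-1.3,-1.0,-2,0,0,-9],[3,-1.3,-1.0,-2,0,0,-9],[3,-1.2,-1.0,-3,0,0,-9],[3,-1.2,-1.3,-3,0,0,-9],[2,0,0,-2,0,0,0],[2,0,0,0,0,0,0]]]' 20; python3 - <<'E'
from h import *
import pickle
o=manip.get_obs(); M=R.from_quat(o["ee_rot"]).as_matrix(); print(o["joint_pos"].round(2), "tooly yaw",np.degrees(np.arctan2(M[1,1],M[0,1])))
s=shot("wrist"); save(s,"w3.png"); pickle.dump(s,open("w3.pkl","wb")); C=cloud(s)
E
```

```text
clock: 8.75
position: [0.5499, 0.1478, 0.1406]
ee_rot: [0.992, -0.126, -0.002, 0.001]
ft_force: [-0.1, -0.8, -0.2]
grip_width: 0.233
grasp_force: 0.0
[ 0.07  0.32 -0.49  1.7   0.16  1.16 -2.29] tooly yaw -104.48044916496052
```

View pics/w3.png

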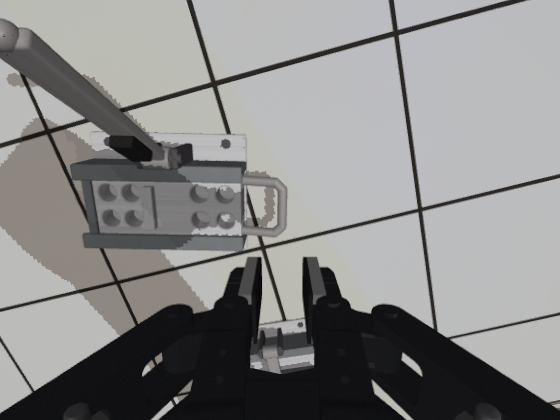

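The pull rod is in view, with its centre at about (281,207), spanning v 188–228.

```bash
python3 - <<'E'
from h import *
import pickle
s=pickle.load(open("w3.pkl","rb")); C=cloud(s)
q=C[194:222,268:296].reshape(-1,3); q=q[(q[:,2]>.02)&(q[:,2]<.036)]
d=np.linalg.svd(q[:,:2]-q[:,:2].mean(0))[2][0]
print(len(q),q.mean(0),np.degrees(np.arctan2(d[1],d[0])),np.percentile(q[:,2],90))
print(plane(s,[(281,207),(281.5,189),(280,228)],.026))
w=plane(s,[(246,168),(243,249)],.037); print(w, w.mean(0))
E
```

```text
275 [0.55274489 0.14834319 0.02904004] 164.75296168822697 0.03041338833509155
[[0.55262659 0.14886309 0.026     ]
 [0.56744198 0.14459269 0.026     ]
 [0.53476191 0.15438258 0.026     ]]
[[0.59286711 0.16630877 0.037     ]
 [0.52836909 0.18793385 0.037     ]] [0.5606181  0.17712131 0.037     ]
```

```bash
python3 -m crank '[[[2,0.26,0.08,-3,0,0,0],[2,0,0,-3.5,0,0,0],[2,0,0,-3,0,0,0],[2,0,0,-2,0,0,0],[2,0,0,-1.6,0,0,0],[2,0,0,0,0,0,0],[0.4,0,0,0,0,0,0],[0.4,0,0,0,0,0,0],[0.4,0,0,0,0,0,0],[0.4,0,0,0,0,0,0]]]' 45
```

```text
clock: 10.05
position: [0.5548, 0.1491, 0.0129]
ee_rot: [0.992, -0.126, 0.001, 0.0]
ft_force: [0.7, -4.1, 3.9]
grip_width: 0.071
grasp_force: 44.2
```

```bash
python3 -m crank '[[[0.4,-0.26,-0.96,0,0,0,0],[0.4,-0.4,-1.45,0,0,0,0],[0.4,-0.4,-1.45,0,0,0,0],[0.4,0,0,0,0,0,0]]]' 45
```

```text
clock: 10.55
position: [0.5435, 0.1099, 0.0125]
ee_rot: [0.992, -0.126, 0.0, 0.0]
ft_force: [-0.7, -2.7, 3.2]
grip_width: 0.068
grasp_force: 44.3
```

```bash
python3 -m crank '[[[0.4,-0.4,-1.5,0,0,0,0],[0.4,-0.4,-1.5,0,0,0,0],[0.4,-0.4,-1.5,0,0,0,0],[0.4,-0.4,-1.5,0,0,0,0],[0.4,-0.4,-1.5,0,0,0,0],[0.4,-0.4,-1.5,0,0,0,0],[0.4,-0.4,-1.5,0,0,0,0],[0.4,-0.4,-1.5,0,0,0,0],[0.4,-0.2,-0.6,0,0,0,0],[0.4,0,0,0,0,0,0]]]' 45; python3 - <<'E'
from h import *
s=shot("top"); cv2.imwrite("pics/t2.png",cv2.resize(cv2.cvtColor(s["im"][150:330,100:340],cv2.COLOR_RGB2BGR),None,fx=3,fy=3))
E
```

```text
clock: 11.8
position: [0.5093, -0.0167, 0.0122]
ee_rot: [0.992, -0.127, -0.0, 0.001]
ft_force: [-1.3, -3.0, -1.9]
grip_width: 0.071
grasp_force: 44.6
```

View pics/t2.png

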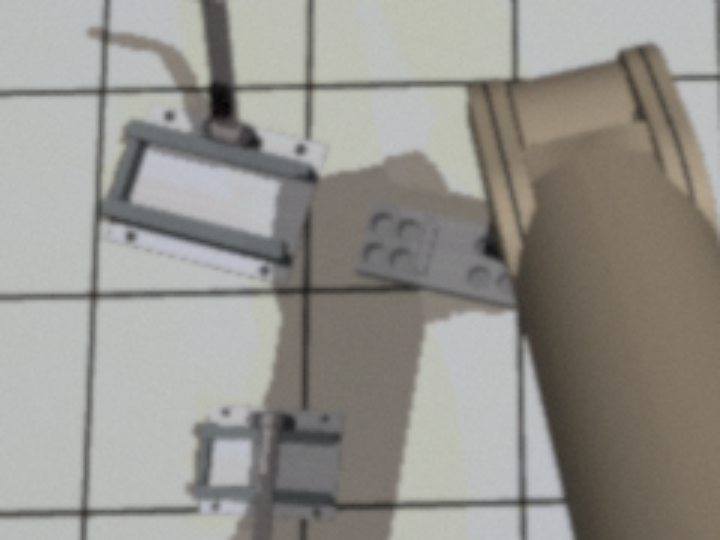

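The block is fully out and about 4 cm clear of the clamp, with the bar still open. I'll lower it 4 mm, release, rise, turn back +90° and look.

```bash
python3 -m crank '[[[0.4,0,0,-0.4,0,0,0],[0.4,0,0,0,0,0,0],[2,0,0,0,0,0,0],[2,0,0,0,0,0,0],[2,0,0,0.5,0,0,0],[2,0,0,2,0,0,0],[2,0,0,3,0,0,0],[2,0,0,4,0,0,0],[7,0,0.5,4,0,0,9],[7,0,0.5,3,0,0,9],[7,0,0.5,1.5,0,0,9],[7,0,0.5,0,0,0,9],[7,0,0,0,0,0,9],[7,0,0,0,0,0,9],[7,0,0,0,0,0,9],[7,0,0,0,0,0,9],[7,0,0,0,0,0,9],[7,0,0,0,0,0,9],[7,0,0,0,0,0,0]]]' 45; python3 - <<'E'
from h import *
import pickle
o=manip.get_obs(); M=R.from_quat(o["ee_rot"]).as_matrix(); print(o["joint_pos"].round(2), "toolx yaw",np.degrees(np.arctan2(M[1,0],M[0,0])))
s=shot("wrist"); save(s,"w4.png"); pickle.dump(s,open("w4.pkl","wb")); C=cloud(s); h=C[...,2]
m=(h>.020)&(h<.045)&(C[...,0]>.45)&(C[...,0]<.62)&(C[...,1]>-.05)&(C[...,1]<.15)
cs,_=cv2.findContours(m.astype(np.uint8),cv2.RETR_EXTERNAL,cv2.CHAIN_APPROX_NONE); c=max(cs,key=cv2.contourArea)
P=plane(s,c[:,0],.026)[:,:2]*1000; print(cv2.minAreaRect(P.astype(np.float32)))
mm=cv2.morphologyEx(m.astype(np.uint8),cv2.MORPH_OPEN,np.ones((15,15)))
cs,_=cv2.findContours(mm,cv2.RETR_EXTERNAL,cv2.CHAIN_APPROX_NONE); c=max(cs,key=cv2.contourArea)
P=plane(s,c[:,0],.026)[:,:2]*1000; print("body",cv2.minAreaRect(P.astype(np.float32)))
print("top z",np.median(h[mm>0]))
E
```

```text
clock: 14.22
position: [0.5096, 0.005, 0.1884]
ee_rot: [0.791, 0.612, 0.0, 0.0]
ft_force: [-0.0, 0.1, -1.0]
grip_width: 0.82
grasp_force: 0.0
[ 0.46  0.16 -0.61  1.79  0.09  1.22 -0.43] toolx yaw 75.48494602186794
((525.3749389648438, 59.48491668701172), (157.52059936523438, 50.951881408691406), 76.85314178466797)
body ((530.6325073242188, 80.64388275146484), (40.08460998535156, 49.89524459838867), 74.77265930175781)
top z 0.026161531674487315
```

View pics/w4.png

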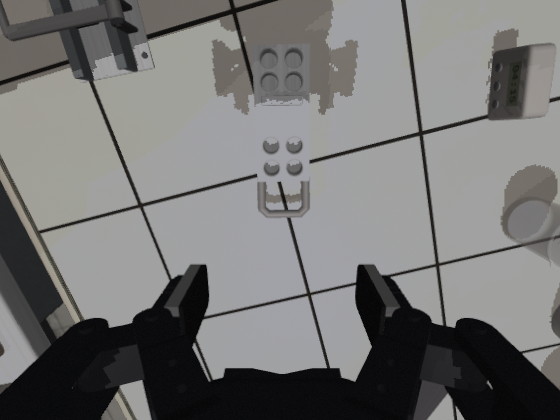

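The block lies flat, with top-face corners at about (254,43), (311,43), (308,181) and (257,181). The pull rod is at v≈213, u 260–307.

```bash
python3 - <<'E'
from h import *
import pickle
s=pickle.load(open("w4.pkl","rb"))
w=plane(s,[(254,43),(311,43),(308.5,181),(257,181)],.026)[:,:2]; print((w*1000).round().tolist(),[round(np.linalg.norm(w[i]-w[(i+1)%4]),3) for i in range(4)])
x=w[0]+w[1]-w[2]-w[3]; c=w.mean(0); yaw=np.arctan2(x[1],x[0]); print("centre",c,"yaw",np.degrees(yaw))
X=np.array([np.cos(yaw),np.sin(yaw)])
p=plane(s,[(284,213)],.022)[0,:2]; print("pull",p,"->centre",p+.094*X, "shift cm",(c-[.5096,.005])*100)
# fins stand from top view, using depth mask
t=pickle.load(open("top0.pkl","rb")); C=cloud(t)
m=(np.abs(C[...,2]-.03)<.008)&(C[...,0]>.48)&(C[...,0]<.69)&(C[...,1]>-.4)&(C[...,1]<-.19)
P=C[m]; print("stand",cv2.minAreaRect((P[:,:2]*1000).astype(np.float32)),P.mean(0),np.median(P[:,2]))
E
```

```text
[[522.0, 142.0], [570.0, 130.0], [540.0, 13.0], [492.0, 25.0]] [np.float64(0.049), np.float64(0.121), np.float64(0.05), np.float64(0.121)]
centre [0.53093971 0.07729708] yaw 75.60664499086559
pull [ 0.5087491  -0.01407094] ->centre [0.53211539 0.07697859] shift cm [2.13397119 7.22970791]
stand ((584.5805053710938, -300.0656433105469), (160.4163818359375, 72.67748260498047), 51.0500602722168) [ 0.58324417 -0.29989749  0.02880618] 0.028835420554694458
```

```bash
python3 -m crank '[[[7,0.72,2.4,-2,0,0,0],[7,0.72,2.4,-3,0,0,0],[7,0.73,2.4,-4,0,0,0],[7,0,0,-4,0,0,0],[7,0,0,-3,0,0,0],[7,0,0,-1.7,0,0,0],[7,0,0,-0.6,0,0,0],[7,0,0,0,0,0,0]]]' 80
```

```text
clock: 15.28
position: [0.5318, 0.0769, 0.0058]
ee_rot: [0.791, 0.612, 0.0, 0.0]
ft_force: [-0.5, 0.2, 0.4]
grip_width: 0.82
grasp_force: 0.0
```

```bash
python3 -m crank '[[[7,0,0,-0.3,0,0,0],[7,0,0,0,0,0,0],[4,0,0,0,0,0,0],[4,0,0,0,0,0,0],[4,0,0,0,0,0,0],[4,0,0,0,0,0,0]]]' 80
```

```text
clock: 16.02
position: [0.5309, 0.0771, 0.0028]
ee_rot: [0.791, 0.612, -0.0, -0.0]
ft_force: [-5.4, -0.1, 8.3]
grip_width: 0.567
grasp_force: 83.4
```

```bash
python3 -m crank '[[[4,0,0,0.5,0,0,0],[4,0,0,1,0,0,0],[4,0,0,1.5,0,0,0],[4,0,0,2.5,0,0,0],[4,0,0,2.5,0,0,0],[4,0,0,1,0,0,0],[4,0,0,0,0,0,0]]]' 80; python3 - <<'E'
from h import *
s=shot("side"); C=cloud(s); m=(C[...,2]>.09)&(C[...,2]<.14)&(C[...,1]>-.02)&(C[...,1]<.16)&(C[...,0]>.47)&(C[...,0]<.60)
P=C[m]; X=np.array([.25,.968]); t=(P[:,:2]-[.531,.077])@X
for a in(-.055,-.045,-.035,.035,.045,.055):
    q=P[np.abs(t-a)<.005]; print(a,len(q),np.percentile(q[:,2],[10,50,90]).round(4) if len(q) else "")
print(manip.get_obs()["torque"].round(2))
E
```

```text
clock: 16.9
position: [0.5317, 0.0767, 0.0928]
ee_rot: [0.791, 0.612, 0.0, 0.0]
ft_force: [0.1, -0.4, -8.3]
grip_width: 0.566
grasp_force: 84.8
-0.055 73 [0.1077 0.1145 0.1169]
-0.045 27 [0.1149 0.1162 0.1173]
-0.035 111 [0.1085 0.1146 0.1169]
0.035 98 [0.1065 0.1155 0.1171]
0.045 100 [0.1086 0.1151 0.1173]
0.055 354 [0.0939 0.1055 0.1164]
[ 0.02 -0.01  0.05]
```

```bash
python3 -m crank '[[[4,0.4,-1.5,0,0,0,-1.5],[4,0.4,-2.5,0,0,0,-2],[4,0.4,-3.5,0,0,0,-2],[4,0.4,-3.5,0,0,0,-2],[4,0.4,-3.5,0,0,0,-2],[4,0.4,-3.5,0,0,0,-2],[4,0.4,-3.5,0,0,0,-2],[4,0.4,-3.5,0,0,0,-2],[4,0.4,-3.5,0,0,0,-2],[4,0.4,-3.5,0,0,0,-2],[4,0.4,-2.5,0,0,0,-2],[4,0.4,-1.7,0,0,0,-1.5],[4,0.4,-1.5,0,0,0,-1.5],[4,0,0,0,0,0,0],[4,0,0,0,0,0,0]]]' 80; python3 - <<'E'
from h import *
import pickle
o=manip.get_obs(); M=R.from_quat(o["ee_rot"]).as_matrix(); print(o["joint_pos"].round(2),"toolx yaw",np.degrees(np.arctan2(M[1,0],M[0,0])), M[:,2].round(4))
s=shot("wrist"); save(s,"w5.png"); pickle.dump(s,open("w5.pkl","wb"))
E
```

```text
clock: 18.82
position: [0.5836, -0.2989, 0.0921]
ee_rot: [0.902, 0.431, 0.0, -0.0]
ft_force: [-0.2, -0.1, -8.1]
grip_width: 0.566
grasp_force: 84.8
[ 0.68  0.53 -0.37  1.51  0.2   1.14 -0.41] toolx yaw 51.11107017348336 [-1.e-04  1.e-03 -1.e+00]
```

View pics/w5.png

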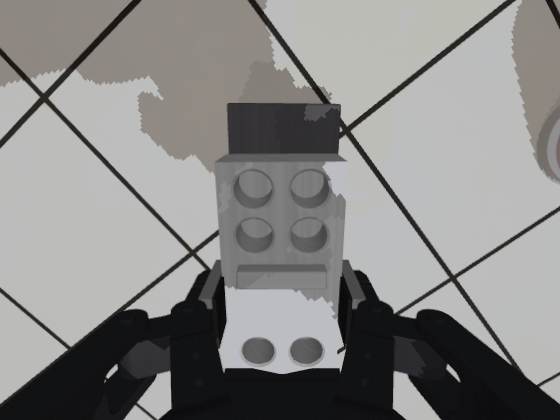

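The stand's far edge runs (228,103)–(341,105), and the block's far top edge runs (216,160)–(347,160). Both look lined up, so I'll check the numbers.

```bash
python3 - <<'E'
from h import *
import pickle
s=pickle.load(open("w5.pkl","rb"))
e=plane(s,[(228,103),(341,105)],.030)[:,:2]; d=e[0]-e[1]; print("edge len",np.linalg.norm(d),"yaw",np.degrees(np.arctan2(d[1],d[0]))-90)
b=plane(s,[(217,161),(347,161)],.1155)[:,:2]; db=b[0]-b[1]; print("blk",np.linalg.norm(db),np.degrees(np.arctan2(db[1],db[0]))-90)
X=np.array([np.cos(np.radians(51)),np.sin(np.radians(51))]);Y=np.array([-X[1],X[0]])
sc=e.mean(0)-.08*X; bc=b.mean(0)-.06*X; print("stand c",sc,"blk c",bc,"diff cm",(sc-bc)*100, "along/across",(sc-bc)@X,(sc-bc)@Y)
E
```

```text
edge len 0.06862180941801602 yaw 50.11827708528847
blk 0.04830797606699526 51.080186260514495
stand c [ 0.58758917 -0.29774962] blk c [ 0.58470795 -0.29883318] diff cm [0.28812195 0.10835593] along/across 0.002655293922065106 -0.0015572221957720956
```

```bash
python3 -m crank '[[[4,0.15,0,-1,0,0,0],[4,0,0,-1.5,0,0,0],[4,0,0,-1.5,0,0,0],[4,0,0,-0.8,0,0,0],[4,0,0,-0.5,0,0,0],[4,0,0,-0.3,0,0,0],[4,0,0,0,0,0,0],[4,0,0,0,0,0,0]]]' 80
```

```text
clock: 19.88
position: [0.5851, -0.3004, 0.0367]
ee_rot: [0.903, 0.431, 0.0, 0.0]
ft_force: [-0.1, 0.0, -8.9]
grip_width: 0.561
grasp_force: 84.7
```

```bash
python3 -m crank '[[[4,0,0,-0.15,0,0,0],[4,0,0,-0.1,0,0,0],[4,0,0,-0.1,0,0,0],[4,0,0,0,0,0,0]]]' 80
```

```text
clock: 20.38
position: [0.5848, -0.3002, 0.033]
ee_rot: [0.903, 0.431, 0.0, 0.0]
ft_force: [-0.5, 1.0, -4.3]
grip_width: 0.569
grasp_force: 85.0
```

```bash
python3 -m crank '[[[4,0,0,-0.05,0,0,0],[4,0,0,-0.05,0,0,0],[4,0,0,0,0,0,0]]]' 80
```

```text
clock: 20.75
position: [0.5848, -0.3002, 0.0329]
ee_rot: [0.903, 0.431, -0.0, 0.0]
ft_force: [-6.7, 3.1, 5.4]
grip_width: 0.567
grasp_force: 86.6
```

It's seated: the force has reversed to +5 N. Next I'll release, rise and look.

```bash
python3 -m crank '[[[5.6,0,0,0,0,0,0],[6.5,0,0,0,0,0,0],[7.5,0,0,0,0,0,0],[7.5,0,0,0,0,0,0],[7.5,0,0,0.5,0,0,0],[7.5,0,0,2,0,0,0],[7.5,0,0,4,0,0,0],[7.5,0,0,4,0,0,0],[7.5,-3,-3,4,0,0,0],[7.5,-3,-3,2,0,0,0],[7.5,-2,-2,0,0,0,0],[7.5,0,0,0,0,0,0]]]' 60; python3 - <<'E'
from h import *
s=shot("wrist"); a=s["im"]; t=shot("top")["im"]
cv2.imwrite("pics/w6.png",cv2.cvtColor(np.vstack([np.hstack([a[:300,80:480],t[140:340,90:490].repeat(1,0)[:200,:400] if 0 else cv2.resize(t[60:300,100:420],(400,300))])]),cv2.COLOR_RGB2BGR))
import pickle; pickle.dump(s,open("w6.pkl","wb"))
E
```

```text
clock: 22.25
position: [0.503, -0.3829, 0.1987]
ee_rot: [0.903, 0.429, -0.0, 0.001]
ft_force: [-0.4, 0.9, -0.0]
grip_width: 0.88
grasp_force: 0.0
```

View pics/w6.png

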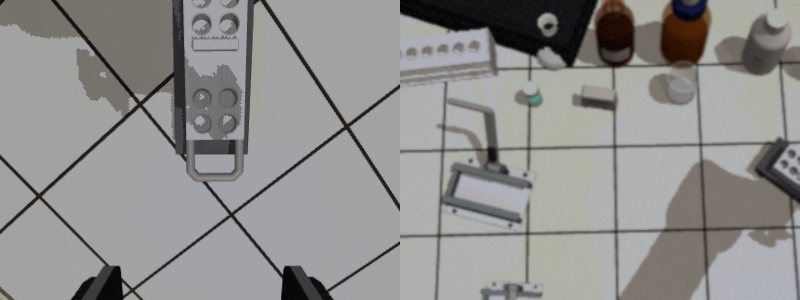

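The block lies lengthwise on the stand. The bar is still open, and the timer, vial and beaker are unmoved. I'll check the centring from the near-end corners.

```bash
python3 - <<'E'
from h import *
import pickle
s=pickle.load(open("w6.pkl","rb"))
X=np.array([np.cos(np.radians(51)),np.sin(np.radians(51))]);Y=np.array([-X[1],X[0]])
e=plane(s,[(256,154),(327,153)],.030)[:,:2]; b=plane(s,[(265,140),(326,140)],.056)[:,:2]
p=plane(s,[(295,178)],.052)[0,:2]
for n,q in(("stand",e.mean(0)+.08*X),("block",b.mean(0)+.06*X),("block via pull",p+.094*X)): print(n,q.round(4),round(q@X,4),round(q@Y,4))
print(np.linalg.norm(e[0]-e[1]),np.linalg.norm(b[0]-b[1]))
t=shot("top"); C=cloud(t); h=C[...,2]; R0=(C[...,0]>.46)&(C[...,0]<.71)&(C[...,1]>-.42)&(C[...,1]<-.17)
for n,lo,hi in(("block",.048,.06),("stand+block",.02,.07)):
    m=((h>lo)&(h<hi)&R0).astype(np.uint8); m=cv2.morphologyEx(m,cv2.MORPH_OPEN,np.ones((7,7)))
    P=C[m>0]; r=cv2.minAreaRect((P[:,:2]*1000).astype(np.float32)); c=np.array(r[0])/1000; print(n,np.round(r[0],1),np.round(r[1]),round(r[2],1),"X,Y",(c@X).round(4),(c@Y).round(4),np.median(P[:,2]).round(4))
E
```

```text
stand [ 0.5876 -0.2958] 0.1399 -0.6428
block [ 0.5863 -0.3016] 0.1346 -0.6454
block via pull [ 0.586  -0.3018] 0.1342 -0.6454
0.06841812990922101 0.053227493932893014
block [ 576.7 -311.7] [51. 54.] 1.5 X,Y 0.1207 -0.6443 0.0548
stand+block [ 583.6 -299.6] [160.  70.] 50.7 X,Y 0.1344 -0.6421 0.0457
```

```bash
python3 -c "
from workcell import job
print(job.hand_in())"
```

```text
the job is handed in; nothing more can be done
None
```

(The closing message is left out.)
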